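# Find the branded bead crate and push it to the dispatch rail

### The arm

A 6-joint arm with a two-finger parallel gripper is mounted at the origin on the work surface. World frame = base frame: x ahead of the robot, y to its left, z up, the work surface at z = 0. Lengths are in mm, angles in rad, forces in N, time in s.
With the tool pointing down it reaches from about 325 to 850 mm from the base axis. Payload 4.4 kg.
Tool frame: the origin (TCP) lies midway between the tips of the shut fingers; the grasp point (between the pads) lies 19 mm behind it (arm.pinch_z is the distance from the TCP to the grasp point, in mm); z points along the fingers, y is the line along which they close (so a half turn about z gives the same grasp; the last joint's range is limited). The gripper opens to 94 mm and grips with 3 to 60 N. Pads are 16 mm wide; open, the fingers measure 119 mm over their backs; the gripper's body (75 mm by 177 mm) begins 78 mm behind the grasp point.
Start: joints at [1.175, 0.207, 1.542, -0, 1.393, -0.15], TCP at [139.368, 557.856, 183.147] pointing down, gripper open.
Joint ranges: [-2.73, 2.73], [-0.86, 2.22], [0.23, 2.46], [-1.11, 4.25], [0.08, 2.63], [-2.82, 2.82]. Speed limits (rad/s): [2.79, 2.79, 3.14, 3.14, 3.14, 3.14].

### API

Orientations are given as a unit quaternion [w, x, y, z].
In Python, from bench import arm gives the robot as it stands.
- The arm moves only by the tool apply_moves, never from a script. Its arguments are lists of equal length, an entry for each row: "claw": the finger opening in mm, from 0 to 94; "offset": the shift along the tool's x, y, z in mm, a list of three; "turn": the turn about the tool's z in degrees. A call has 1 to 8 rows; each row shifts and turns the commanded pose from where the row before left it, along the tool's axes as they then stand; what a row does not reach is not made up. A row lasts 1/8 s, in which the tool goes at most 62.5 mm and 10.7 degrees, less where a joint would pass 70% of its speed; a pose out of reach is approached as far as the arm can. A call with a gripper value outside its range is refused whole. The fingers move at their own pace and stop on an object; "grip_force" is the grip in N (left out, the last holds). Time passes only in rows, so rows that do not move let the fingers close. It gives the time, the measured TCP pose, the force, the opening and the grip force at its end, in the units of the state.
- arm.get_state(): the state, without advancing time (a new reading comes with each control period).
- arm.snapshot(name): name is "side" or "top" or "wrist"; returns the picture (384x512x3 uint8, red, green, blue); there is no depth.
- arm.camera_info(name): a dict with "fx", "fy", "cx", "cy" (pixels), "dist_coeffs" ([k1, k2, p1, p2, k3] as OpenCV has them; the pictures are not rectified), "xyz" and "rotation" of the camera in the world. Camera axes: x right, y down, z forward; pixel columns grow to the right and rows downward; lengths in mm; the calibration is good to about 2 mm. A picture is of the moment at which its call begins: read the wrist's pose just before it. camera_info takes no time and is no camera call; for the wrist camera it gives the pose at the moment of the call.
- arm.sign_off(): hands the job in; it is judged then, once.
Trained networks look in the newest picture that a camera, given by its name, has taken for a name from the list of things; names that differ only in an ending like _2 or _b are one class to them, and where a whole thing is asked for, a point or a joint stands for the part that bears it (a point fixed in the world has none). Each returns a list of dicts, best first, with "conf" (0 to 1); they miss things now and then, are a little off and sometimes report something else, mostly with a low value. They report only what shows in the picture. A call takes as long as a camera call. They do not tell look-alikes from the thing itself.
- arm.recognise(thing, camera): "extent" ([left, top, right, bottom] in pixels, round what is visible of it).
- arm.spot_point(thing, camera): "xy" ([column, row] in pixels: a listed point, or the origin of a listed thing).
The state is a dict: "t": time; "joints": joint angles; "joint_vel": joint speeds; "effort": joint torques, N m; "tcp_pos": TCP position; "orientation": TCP orientation; "contact_force": force on the tool from outside, world axes, zero at the start; "ft_torque": the same for the moment, N m; "finger_gap": finger opening in mm; "gripper_force": force on a finger pad.
Only numpy, scipy, OpenCV 4.12 (cv2) and the standard library are available. Lean on these libraries where they do the work, as an engineer would, in place of code of your own. Each camera call takes 0.05 s, during which the arm holds its last target. There are 200 camera calls.

### The job

Two identical timber bead crates stand on the bench, and one of them has a round brand burnt into its underside. Pushing with the fingers only and lifting nothing, tip both crates over towards the robot, one after the other, so that each lies on its side with its underside facing the low dispatch rail, and only then push the branded crate, lying as it is, across to the rail gently, until its underside sits flat against it. Leave the other crate lying well back from the rail, and do not disturb the other things on the bench.

Things in the scene. Friction and masses are not known exactly. Their poses are not given: they have to be found in the camera images.
- crate_a: One of two look-alike closed timber crates (which stands left is random): 86 deep (own x), 120 wide (y), 125 high (z) with its two 5 mm rubber skids, about 0.5 kg, centre of mass at mid-height. Starts upright, own -x side facing the robot. Origin: centre of the underside at skid foot level. Pushed at 90 or more above the bench it tips rather than slides, and falls by itself past about 35 degrees.
- crate_b: The other crate: same size, look, origin and axes; mass within a third of 0.5 kg. Either crate, once tipped towards the robot about its near lower edge, lies on its -x side: own x up, own z pointing at the robot, origin 43 above the bench, underside facing the rail, lid facing the robot 125 from the origin.
- stamp (a point): Centre of the burnt-in brand, a dark ring 64 across with a bar through it, on the underside board of just one of the two crates, 5 inside that crate's origin along its z. Out of sight until the crate is tipped.
- rail: The dispatch rail: a straight wooden batten fixed to the bench beyond the crates, 600 long (own y), 22 thick (own x) and 22 high. Origin: middle of the length of the face that looks to the robot, at bench level. Own x points away from the robot across the rail, so a crate flush with it has its origin at x = 0 in this frame.
- bead_jar: Bystander: glass jar with a metal cap, 38 across, 62 high, standing between the crates. Origin: centre of its underside.
- whetstone: Bystander: grey stone 150 x 50 x 22 lying at the left. Origin: centre of its underside.
- tray_left: Bystander: clear eight-sided tray of beads, about 125 across, 28 high, at the left. Origin: centre of its underside.
- tray_right: Bystander: clear eight-sided tray of beads, about 125 across, 28 high, at the right. Origin: centre of its underside.
- polish_wheel: Bystander: black rubber polishing wheel lying flat, 76 across, 26 high, at the right. Origin: centre of its underside.
- tea_glass: Bystander: green tea glass, 62 across, 85 high, at the right end of the rail. Origin: centre of its underside.
Not all that is in view belongs to the job. Leave any orange look-alike of the crate_a alone. What is shaped like the crate_b but orange is not meant.

How it is judged:
By the outcome, as a careful person would: the job done as asked, in the order asked, and still so for the second after the job is handed in, with the robot touching nothing.
It also fails if it takes over 67 s, if anything falls off the work surface, if the arm or the gripper's body presses on something with over 40 N, if the wrist force passes 120 N, or if a joint passes its speed limit or range.

## Working session

There is one attempt and no reset: what is moved stays moved. The work goes in short steps, Python scripts to look and compute and a tool call to move; the robot and the scene stay as the last step left them, time stands still between calls to the robot, and variables do not carry over. Pictures are saved under pics/ and viewed, at most 10 in all, crops included, and the job is handed in when it is done.

Besides the shell and the picture viewer there is one more tool, called after ">>>" as name([rows], argument=value, ...), one row to a line, values as JSON. apply_moves: Moves the arm, as the interface text tells. Its arguments: {"type":"object","properties":{"claw":{"type":"array"},"offset":{"type":"array"},"turn":{"type":"array"},"grip_force":{"type":"number"}},"required":["claw","offset","turn"]}

```bash
mkdir -p pics; ls; cat > h.py <<'E'
import numpy as np, cv2
from bench import arm
def snap(c,n):
    im=arm.snapshot(c); cv2.imwrite(f'pics/{n}.png',im[:,:,::-1]); return im
def cam(c):
    i=arm.camera_info(c); K=np.array([[i['fx'],0,i['cx']],[0,i['fy'],i['cy']],[0,0,1.]])
    R=np.array(i['rotation'],float)
    if R.size==4:
        from scipy.spatial.transform import Rotation as Q
        R=Q.from_quat(R.ravel()[[1,2,3,0]]).as_matrix()
    return K,np.array(i['dist_coeffs'],float),np.array(i['xyz'],float),R
def ray(c,px,z):
    K,d,p,R=cam(c); u=cv2.undistortPoints(np.array([[px]],float),K,d)[0,0]
    v=R@np.array([u[0],u[1],1]); return p+v*(z-p[2])/v[2]
def proj(c,P):
    K,d,p,R=cam(c); P=np.atleast_2d(np.array(P,float))
    return cv2.projectPoints((P-p)@R,np.zeros(3),np.zeros(3),K,d)[0][:,0]
E
python3 - <<'E'
from h import *
a=snap('top','top0');b=snap('side','side0')
cv2.imwrite('pics/both0.png',cv2.resize(np.hstack([a,b])[:,:,::-1],(800,300)))
for c in ('top','side'): print(c,arm.camera_info(c))
for t in ['crate_a','rail','bead_jar','whetstone','tray_left','tray_right','polish_wheel','tea_glass']:
  for c in ('top','side'):
    print(t,c,[(np.round(r['extent']),round(r['conf'],2)) for r in arm.recognise(t,c)][:4],[(np.round(r['xy']),round(r['conf'],2)) for r in arm.spot_point(t,c)][:4])
print(arm.get_state())
E
```

```text
pics
top {'fx': 491.61256000206316, 'fy': 491.61256000206316, 'cx': 269.247595341414, 'cy': 189.1809655016549, 'dist_coeffs': array([-0.11259384,  0.        ,  0.        ,  0.        ,  0.        ]), 'xyz': array([ 303.87574246,   92.88693128, 1708.4779765 ]), 'rotation': array([-0.03166031,  0.70731007, -0.70455249,  0.04812354])}
side {'fx': 442.51429642580615, 'fy': 442.51429642580615, 'cx': 258.25180132031494, 'cy': 188.65140994549182, 'dist_coeffs': array([-0.1554398,  0.       ,  0.       ,  0.       ,  0.       ]), 'xyz': array([ 812.68992862,  744.32809143, 1062.37309669]), 'rotation': array([-0.06423786,  0.18772568,  0.93171185, -0.30421308])}
crate_a top [(array([313., 222., 354., 256.]), 0.87), (array([208., 139., 251., 172.]), 0.79), (array([ 96., 161., 144., 203.]), 0.63), (array([321., 132., 365., 161.]), 0.62)] [(array([377., 266.]), 0.95), (array([127., 182.]), 0.93), (array([231., 155.]), 0.9), (array([331., 241.]), 0.85)]
crate_a side [(array([265.,  89., 314., 145.]), 0.94), (array([277.,  54., 308., 101.]), 0.87), (array([324., 317., 366., 384.]), 0.8), (array([1
[... 1602 characters left out ...]
([ 1.17552967e+00,  2.06606424e-01,  1.54151618e+00, -2.16038252e-05,
        1.39348765e+00, -1.50524845e-01]), 'joint_vel': array([1.33665703e-03, 1.14252071e-03, 1.98506559e-03, 9.40485025e-05,
       7.91750598e-04, 2.93103210e-04]), 'effort': array([-8.72581277e-04, -3.70881772e+01, -2.81745601e+01,  6.97206426e-02,
        2.80329626e-02, -1.71458623e-05]), 'tcp_pos': array([139.35657762, 557.85274362, 183.13532986]), 'orientation': array([ 7.86750294e-06,  1.22063832e-01,  9.92522252e-01, -1.13392998e-05]), 'contact_force': array([ 0.27183844,  1.03069672, -0.09368647]), 'ft_torque': array([-0.02262599,  0.03136174, -0.03175328]), 'gripper_force': 0.0, 'finger_gap': 93.42848075917125}
```

View pics/top0.png

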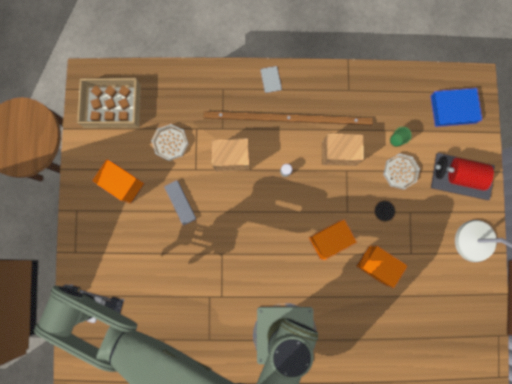

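View pics/side0.png

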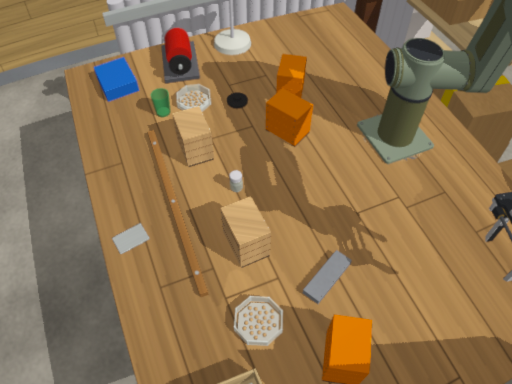

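```bash
python3 - <<'E'
from h import *
im=cv2.imread('pics/top0.png')[100:184,195:420]
im=cv2.resize(im,None,fx=3.5,fy=3.5,interpolation=cv2.INTER_CUBIC)
for i in range(0,225,20): cv2.putText(im,str(195+i),(int(i*3.5),10),0,.35,(0,0,255)); cv2.line(im,(int(i*3.5),12),(int(i*3.5),20),(0,0,255))
for j in range(0,84,20): cv2.putText(im,str(100+j),(0,int(j*3.5)+10),0,.35,(255,0,0)); cv2.line(im,(0,int(j*3.5)),(8,int(j*3.5)),(255,0,0))
cv2.imwrite('pics/crop1.png',im)
R=lambda *a:np.round(ray(*a)).tolist()
print('rail',R('top',(289,125),0),R('top',(206,119),22),R('top',(372,123),22))
print('jar',R('top',(285,171),0),R('side',(236,188),0),'wh',R('top',(183,202),0),'tl',R('top',(173,143),0),'tr',R('top',(398,172),0),'pw',R('top',(386,210),0),'tg',R('top',(395,138),0))
print('L',R('top',(230,152),125),'R',R('top',(345,147),125))
E
```

```text
rail [728.0, -16.0, 0.0] [742.0, 277.0, 22.0] [734.0, -310.0, 22.0]
jar [562.0, -2.0, 0.0] [565.0, 2.0, 0.0] wh [451.0, 354.0, 0.0] tl [660.0, 394.0, 0.0] tr [562.0, -405.0, 0.0] pw [426.0, -359.0, 0.0] tg [685.0, -398.0, 0.0]
L [605.0, 185.0, 125.0] R [625.0, -193.0, 125.0]
```

View pics/crop1.png

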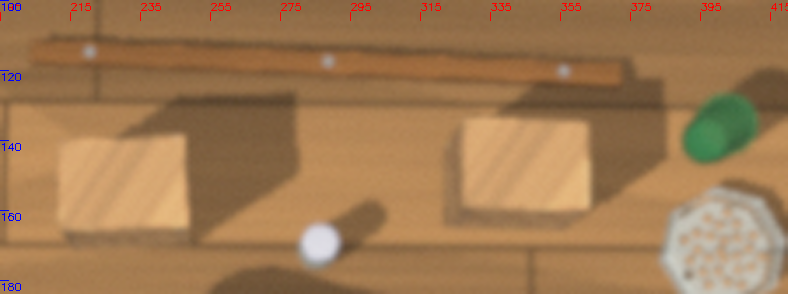

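```bash
python3 - <<'E'
from h import *
for n,q in {'L':[(212.1,140),(248.1,138.6),(249,165.1),(213.3,165.7)],'R':[(327,133.7),(363.3,134.6),(363.6,159.4),(326.7,159.4)]}.items():
    P=np.array([ray('top',p,125)[:2] for p in q]); c=P.mean(0)
    M=np.array([[43,60],[43,-60],[-43,-60],[-43,60]]); D=P-c
    a=np.arctan2((M[:,0]*D[:,1]-M[:,1]*D[:,0]).sum(),(M*D).sum())
    print(n,P.round().tolist(),c.round(1),np.degrees(a).round(2), np.linalg.norm(P[0]-P[1]),np.linalg.norm(P[1]-P[2]))
    A=np.array([[np.cos(a),-np.sin(a)],[np.sin(a),np.cos(a)]]); 
    W=(A@M.T).T+c
    print('side px top', proj('side',np.c_[W,np.full(4,125)]).round().tolist())
a,b=ray('top',(204.1,118.9),22),ray('top',(372.7,124.6),22); print('rail',a,b,np.degrees(np.arctan2(a[0]-b[0],a[1]-b[1])))
# straight-edge rail from side image
for p in [(153,133),(203,292)]: print(ray('side',p,22))
print([ (np.round(r['xy']),r['conf']) for r in arm.spot_point('crate_a','top')])
print(np.round(proj('side',[a,b,[605,185,0],[625,-193,0]])))
im=cv2.imread('pics/side0.png')[75:310,130:330]; 
im=cv2.resize(im,None,fx=2.5,fy=2.5,interpolation=cv2.INTER_CUBIC)
for p in proj('side',[a,b,*[list(x) for x in [(0,0,0)]]])[:2]: cv2.circle(im,tuple(int(v) for v in (p-[130,75])*2.5),3,(0,0,255))
cv2.imwrite('pics/crop2.png',im)
E
```

```text
L [[645.0, 244.0], [650.0, 126.0], [562.0, 122.0], [560.0, 239.0]] [604.2 182.8] 2.31 118.14467106742194 88.14921586995466
side px top [[240.0, 242.0], [221.0, 205.0], [251.0, 194.0], [272.0, 229.0]]
R [[669.0, -134.0], [667.0, -255.0], [584.0, -255.0], [583.0, -132.0]] [ 625.8 -194.1] -0.42 121.2829111574689 83.4915263628508
side px top [[184.0, 138.0], [173.0, 112.0], [199.0, 104.0], [212.0, 130.0]]
rail [742.57930652 283.46433678  22.        ] [ 727.77235536 -312.84017116   22.        ] 1.4224301443694098
[ 739.17884737 -293.57782913   22.        ]
[764.1214913  287.22905086  22.        ]
[(array([377., 266.]), 0.95), (array([127., 182.]), 0.93), (array([231., 155.]), 0.9), (array([331., 241.]), 0.85), (array([339., 151.]), 0.78), (array([170., 144.]), 0.48)]
[[211. 288.]
 [155. 128.]
 [247. 242.]
 [197. 149.]]
```

View pics/crop2.png

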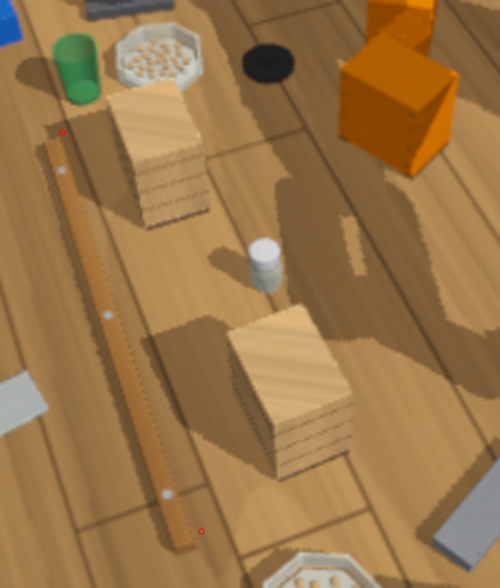

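```bash
cat >> h.py <<'E'
from scipy.spatial.transform import Rotation as Q
def st():
    s=arm.get_state(); q=s['orientation']; return s,Q.from_quat([q[1],q[2],q[3],q[0]]).as_matrix()
def to(*targets):
    "world targets -> tool-axis offsets, from measured pose"
    s,R=st(); p=s['tcp_pos']
    print('t',s['t'],'tcp',p.round(1),'yaw y-axis',np.degrees(np.arctan2(R[1,1],R[0,1])).round(2),'F',np.round(s['contact_force'],1))
    for T in targets:
        print(T,(R.T@(np.array(T)-p)).round(1)); p=np.array(T,float)
E
python3 - <<'E'
from h import *
to()
print(ray('top',(345,222),125),ray('top',(322,235),125),ray('top',(378,247),125))
E
```

```text
t 1.75 tcp [139.4 557.9 183.1] yaw y-axis 75.97 F [-0.3 -0.3  0.5]
[ 377.77663998 -189.60363585  125.        ] [ 335.73493248 -114.31603027  125.        ] [ 296.85339192 -296.6947467   125.        ]
```

>>> apply_moves([
  [0,0,-20],
  [0,0,-20],
  [0,0,0],
], claw=[80,80,80], turn=[-8.2,-8.1,0])

```text
t: 2.12
tcp_pos: [139.9, 559.2, 225.1]
orientation: [0.001, -0.019, 1.0, 0.002]
contact_force: [-0.1, 0.0, -0.8]
finger_gap: 79.7
gripper_force: 0.0
```

```bash
python3 - <<'E'
from h import *
to((688,186,223),(688,186,100),(655,185,100))
E
```

```text
t 2.125 tcp [139.9 559.2 225.1] yaw y-axis 92.18 F [-0.1  0.  -0.8]
(688, 186, 223) [-533.5 -393.8    1.5]
(688, 186, 100) [  0.2  -0.5 123. ]
(655, 185, 100) [33.   0.3 -0.1]
```

>>> apply_moves([
  [-38,-28,0],
  [-38,-28,0],
  [-38,-28,0],
  [-38,-28,0],
  [-38,-28,0],
  [-38,-28,0],
  [-38,-28,0],
  [-38,-28,0],
], claw=[80,80,80,80,80,80,80,80], turn=[0,0,0,0,0,0,0,0])

```text
t: 3.12
tcp_pos: [452.6, 344.8, 221.9]
orientation: [-0.001, -0.018, 1.0, -0.0]
contact_force: [0.3, 0.1, -0.4]
finger_gap: 80.1
gripper_force: 0.0
```

>>> apply_moves([
  [-38,-28,0],
  [-38,-28,0],
  [-38,-28,0],
  [-38,-28,0],
  [-38,-28,0],
  [-38,-28,0],
  [0,0,0],
], claw=[80,80,80,80,80,80,80], turn=[0,0,0,0,0,0,0])

```text
t: 4.0
tcp_pos: [687.9, 184.2, 220.2]
orientation: [-0.001, -0.017, 1.0, -0.001]
contact_force: [-0.4, 0.9, -0.1]
finger_gap: 79.8
gripper_force: 0.0
```

```bash
python3 - <<'E'
from h import *
to((690,186,223),(690,186,100),(655,185,100))
E
```

```text
t 4.0 tcp [687.9 184.2 220.2] yaw y-axis 91.9 F [-0.4  0.9 -0.1]
(690, 186, 223) [-2.1  1.7 -2.8]
(690, 186, 100) [-3.00e-01  1.00e-01  1.23e+02]
(655, 185, 100) [35.   0.2  0.1]
```

>>> apply_moves([
  [0,0,40],
  [0,0,40],
  [0,0,38],
  [0,0,0],
  [8,0,0],
  [8,0,0],
  [8,0,0],
  [0,0,0],
], claw=[80,80,80,80,80,80,80,80], turn=[0,0,0,0,0,0,0,0])

```text
t: 5.0
tcp_pos: [662.3, 186.5, 106.4]
orientation: [0.001, -0.02, 1.0, 0.0]
contact_force: [1.5, -1.2, 0.9]
finger_gap: 80.2
gripper_force: 0.0
```

>>> apply_moves([
  [4,0,0],
  [4,0,0],
  [4,0,0],
  [4,0,0],
  [4,0,0],
], claw=[80,80,80,80,80], turn=[0,0,0,0,0])

```text
t: 5.62
tcp_pos: [642.3, 185.5, 105.1]
orientation: [-0.0, -0.02, 1.0, -0.0]
contact_force: [-1.0, -0.0, 0.5]
finger_gap: 79.9
gripper_force: 0.0
```

>>> apply_moves([
  [5,0,0],
  [5,0,0],
  [5,0,0],
  [5,0,0],
], claw=[80,80,80,80], turn=[0,0,0,0])

```text
t: 6.12
tcp_pos: [622.2, 184.7, 105.2]
orientation: [0.0, -0.02, 1.0, 0.0]
contact_force: [-0.1, -0.6, 0.2]
finger_gap: 80.2
gripper_force: 0.0
```

```bash
python3 - <<'E'
from h import *
im=snap('side','s1'); cv2.imwrite('pics/s1c.png',cv2.resize(im[75:310,130:330,::-1],None,fx=2.5,fy=2.5))
to()
E
```

```text
t 6.175 tcp [621.5 184.8 105.1] yaw y-axis 92.28 F [-0.6  0.5 -0.6]
```

View pics/s1c.png

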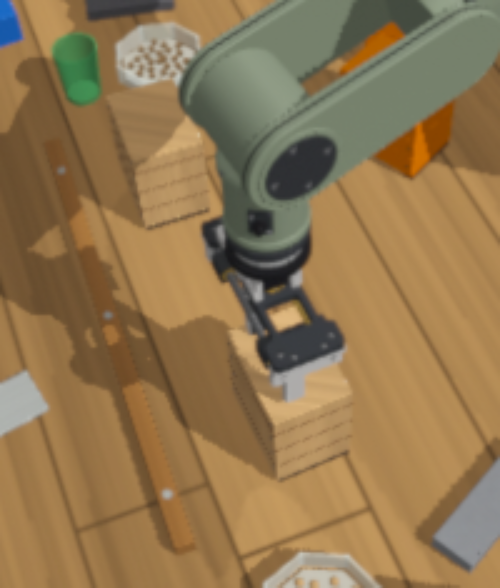

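```bash
python3 - <<'E'
from h import *
for z in (105,115,125,135): print(z,proj('side',[[622,225,z],[622,235,z],[622,143,z]]).round(1).tolist())
to((622,184,200),(690,186,200),(690,186,100))
E
```

```text
105 [[245.6, 236.9], [247.1, 240.1], [233.7, 211.4]]
115 [[245.5, 234.8], [247.0, 238.1], [233.6, 209.3]]
125 [[245.4, 232.8], [247.0, 236.0], [233.4, 207.1]]
135 [[245.4, 230.7], [246.9, 234.0], [233.3, 204.9]]
t 6.175 tcp [621.5 184.8 105.1] yaw y-axis 92.28 F [-0.6  0.5 -0.6]
(622, 184, 200) [ -0.4  -0.8 -94.9]
(690, 186, 200) [-68.   -0.7  -0.1]
(690, 186, 100) [ -0.1   0.  100. ]
```

>>> apply_moves([
  [0,0,-25],
  [-35,0,-25],
  [-35,0,0],
  [0,0,0],
  [0,0,32],
  [0,0,31],
  [0,0,0],
  [5,0,0],
], claw=[80,50,50,50,50,50,50,50], turn=[0,0,0,0,0,0,0,0])

```text
t: 7.18
tcp_pos: [687.5, 187.4, 93.2]
orientation: [0.0, -0.02, 1.0, 0.0]
contact_force: [0.3, -0.2, 0.3]
finger_gap: 50.2
gripper_force: 0.0
```

```bash
python3 - <<'E'
from h import *
im=snap('side','s2'); cv2.imwrite('pics/s2c.png',cv2.resize(im[75:310,130:330,::-1],None,fx=2.5,fy=2.5))
to((660,185,92))
E
```

```text
t 7.225 tcp [687.4 187.6  94. ] yaw y-axis 92.29 F [-0.1 -0.5 -0.4]
(660, 185, 92) [27.5 -1.5  2. ]
```

View pics/s2c.png

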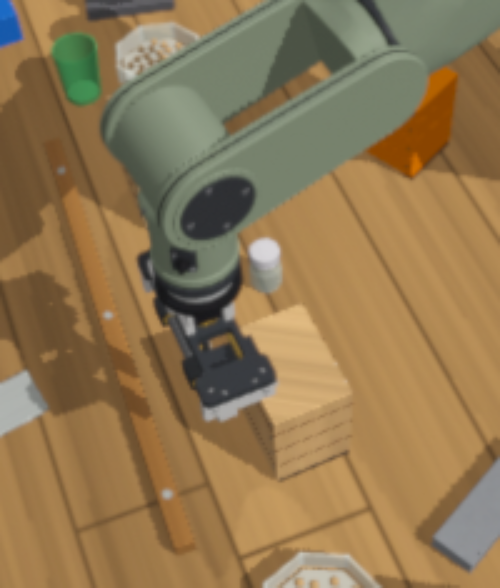

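>>> apply_moves([
  [7,0,0],
  [7,0,0],
  [5,0,0],
  [5,0,0],
  [5,0,0],
  [5,0,0],
  [4,0,0],
], claw=[50,50,50,50,50,50,50], turn=[0,0,0,0,0,0,0])

```text
t: 8.1
tcp_pos: [650.4, 185.8, 93.1]
orientation: [0.001, -0.02, 1.0, 0.0]
contact_force: [2.2, -0.0, 2.3]
finger_gap: 50.3
gripper_force: 1.5
```

>>> apply_moves([
  [5,0,0],
  [5,0,0],
  [5,0,0],
  [5,0,0],
], claw=[50,50,50,50], turn=[0,0,0,0])

```text
t: 8.6
tcp_pos: [628.9, 185.0, 92.0]
orientation: [-0.0, -0.02, 1.0, -0.0]
contact_force: [2.7, -0.1, 2.9]
finger_gap: 49.8
gripper_force: 1.3
```

```bash
python3 - <<'E'
from h import *
im=snap('side','s3'); cv2.imwrite('pics/s3c.png',cv2.resize(im[75:310,130:330,::-1],None,fx=2.5,fy=2.5))
to()
E
```

```text
t 8.65 tcp [627.9 185.   91.7] yaw y-axis 92.28 F [0.9 0.2 1.4]
```

View pics/s3c.png

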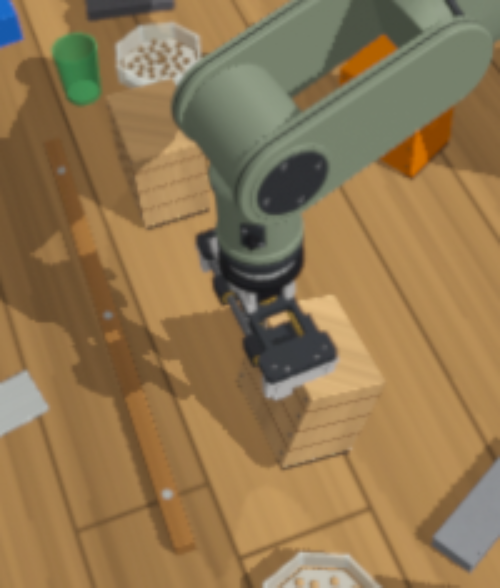

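>>> apply_moves([
  [6,0,0],
  [6,0,0],
  [6,0,0],
  [6,0,0],
  [6,0,0],
  [0,0,0],
  [0,0,0],
  [0,0,0],
], claw=[50,50,50,50,50,50,50,50], turn=[0,0,0,0,0,0,0,0])

```text
t: 9.65
tcp_pos: [599.7, 183.8, 92.1]
orientation: [0.0, -0.02, 1.0, -0.0]
contact_force: [0.1, 0.5, 0.0]
finger_gap: 50.1
gripper_force: 0.0
```

```bash
python3 - <<'E'
from h import *
snap('side','s4'); print(arm.recognise('crate_a','side'),arm.spot_point('crate_a','side'),arm.spot_point('stamp','side'))
print(proj('side',[[561,183,43],[600,183,0]]))
to()
E
```

```text
[{'extent': [320.4, 317.2, 368.3, 384.0], 'conf': 0.97}, {'extent': [173.9, 108.2, 216.0, 163.5], 'conf': 0.84}, {'extent': [303.3, 253.9, 349.3, 307.3], 'conf': 0.68}, {'extent': [260.3, 189.4, 316.4, 252.1], 'conf': 0.65}, {'extent': [266.2, 89.6, 313.3, 145.2], 'conf': 0.62}, {'extent': [235.5, 296.9, 282.4, 345.6], 'conf': 0.25}] [{'xy': [260.6, 231.1], 'conf': 0.91}, {'xy': [195.2, 151.5], 'conf': 0.9}, {'xy': [286.4, 132.6], 'conf': 0.7}, {'xy': [344.6, 360.2], 'conf': 0.65}, {'xy': [289.2, 96.4], 'conf': 0.54}] [{'xy': [261.0, 230.2], 'conf': 0.59}]
[[261.22715911 228.29576671]
 [247.98051009 241.09830386]]
t 9.85 tcp [599.7 183.8  92.1] yaw y-axis 92.27 F [0.2 0.1 0.3]
```

>>> apply_moves([
  [-20,0,-35],
  [0,0,-45],
  [0,0,-30],
  [0,0,0],
  [0,0,0],
], claw=[50,50,50,50,50], turn=[0,0,0,2.7,0])

```text
t: 10.48
tcp_pos: [619.7, 184.6, 202.6]
orientation: [0.0, 0.003, 1.0, 0.0]
contact_force: [0.1, 0.5, -0.7]
finger_gap: 50.1
gripper_force: 0.0
```

```bash
python3 - <<'E'
from h import *
to((705,-194,200),(705,-194,92))
im=snap('side','s5'); r=arm.recognise('stamp','side'); print(r,arm.spot_point('stamp','side'))
cv2.imwrite('pics/s5c.png',cv2.resize(im[85:310,140:360,::-1],None,fx=2.6,fy=2.6,interpolation=cv2.INTER_CUBIC))
E
```

```text
t 10.475 tcp [619.7 184.6 202.6] yaw y-axis 89.61 F [ 0.1  0.5 -0.7]
(705, -194, 200) [ -87.9 -378.     2.6]
(705, -194, 92) [ 1.00e-01 -0.00e+00  1.08e+02]
[{'extent': [322.4, 315.8, 372.7, 378.8], 'conf': 0.7}, {'extent': [251.3, 192.1, 317.4, 252.4], 'conf': 0.59}] [{'xy': [260.6, 230.4], 'conf': 0.68}, {'xy': [260.9, 230.5], 'conf': 0.55}, {'xy': [324.6, 278.6], 'conf': 0.54}]
```

View pics/s5c.png

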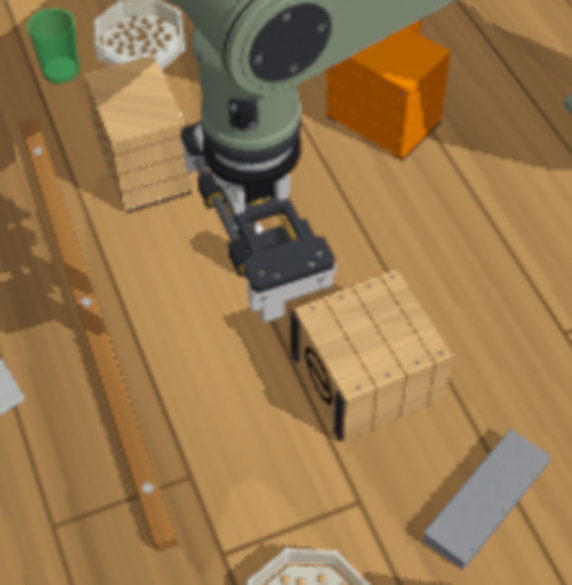

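>>> apply_moves([
  [-15,-47,0],
  [-15,-47,0],
  [-15,-47,0],
  [-15,-47,0],
  [-10,-47,0],
  [-10,-47,0],
  [-8,-47,0],
  [0,-49,0],
], claw=[50,50,50,50,50,50,50,50], turn=[0,0,0,0,0,0,0,0])

```text
t: 11.62
tcp_pos: [704.7, -195.3, 200.9]
orientation: [-0.001, 0.003, 1.0, 0.0]
contact_force: [0.5, -0.2, 1.4]
finger_gap: 50.1
gripper_force: 0.0
```

```bash
python3 - <<'E'
from h import *
to((706,-194,200),(706,-194,92))
E
```

```text
t 11.625 tcp [ 704.7 -195.3  200.9] yaw y-axis 89.62 F [ 0.5 -0.2  1.4]
(706, -194, 200) [-1.3  1.3  0.9]
(706, -194, 92) [-1.00e-01 -1.00e-01  1.08e+02]
```

>>> apply_moves([
  [0,0,36],
  [0,0,36],
  [0,0,36],
  [0,0,0],
  [7,0,0],
  [7,0,0],
  [6,0,0],
  [5,0,0],
], claw=[50,50,50,50,50,50,50,50], turn=[0,0,0,0,0,0,0,0])

```text
t: 12.62
tcp_pos: [681.5, -194.2, 96.3]
orientation: [0.003, 0.004, 1.0, -0.001]
contact_force: [3.5, 0.0, 3.3]
finger_gap: 50.2
gripper_force: 2.1
```

>>> apply_moves([
  [5,0,0],
  [5,0,0],
  [5,0,0],
  [5,0,0],
  [5,0,0],
  [5,0,0],
  [5,0,0],
  [5,0,0],
], claw=[50,50,50,50,50,50,50,50], turn=[0,0,0,0,0,0,0,0])

```text
t: 13.62
tcp_pos: [638.7, -193.4, 93.7]
orientation: [-0.001, 0.004, 1.0, 0.0]
contact_force: [1.8, 0.0, 2.7]
finger_gap: 49.9
gripper_force: 1.2
```

>>> apply_moves([
  [6,0,0],
  [6,0,0],
  [6,0,0],
  [4,0,0],
  [0,0,0],
  [0,0,0],
  [0,0,0],
  [0,0,0],
], claw=[50,50,50,50,50,50,50,50], turn=[0,0,0,0,0,0,0,0])

```text
t: 14.62
tcp_pos: [617.9, -193.4, 94.2]
orientation: [0.0, 0.004, 1.0, -0.0]
contact_force: [-0.4, 0.0, 0.3]
finger_gap: 50.3
gripper_force: 0.0
```

>>> apply_moves([
  [-10,0,-35],
  [0,0,-45],
  [0,0,-35],
  [40,35,0],
  [45,40,0],
  [45,40,0],
  [45,40,0],
  [45,40,0],
], claw=[50,50,50,50,50,50,50,50], turn=[0,0,0,0,0,0,0,0])

```text
t: 15.62
tcp_pos: [407.8, 4.3, 209.3]
orientation: [0.0, 0.004, 1.0, 0.0]
contact_force: [-0.0, 0.3, -0.2]
finger_gap: 50.2
gripper_force: 0.0
```

```bash
python3 - <<'E'
from h import *
to()
a=snap('top','t6');b=snap('side','s6')
a=cv2.resize(a[105:215,195:385,::-1],(760,440),interpolation=cv2.INTER_CUBIC)
for i in range(0,190,20): cv2.putText(a,str(195+i),(i*4,10),0,.35,(0,0,255)); cv2.line(a,(i*4,12),(i*4,18),(0,0,255))
for j in range(0,110,20): cv2.putText(a,str(105+j),(0,j*4+10),0,.35,(255,0,0)); cv2.line(a,(0,j*4),(8,j*4),(255,0,0))
cv2.imwrite('pics/t6c.png',a)
for c in('top','side'): print([(np.round(r['xy'],1),r['conf']) for r in arm.spot_point('rail',c)+arm.spot_point('crate_a',c)])
E
```

```text
t 15.625 tcp [407.8   4.3 209.3] yaw y-axis 89.55 F [-0.   0.3 -0.2]
[(array([286.5, 122.8]), 0.8), (array([229.8, 165.3]), 0.26), (array([227.7, 166.5]), 0.97), (array([374.4, 263.6]), 0.72)]
[(array([177.4, 205.5]), 0.74), (array([262.3, 229.1]), 0.78), (array([289.8, 125.9]), 0.74), (array([341.9, 363.1]), 0.73), (array([208.2, 136.2]), 0.68), (array([287.8,  95.1]), 0.51), (array([257.2, 323.9]), 0.38)]
```

View pics/t6c.png

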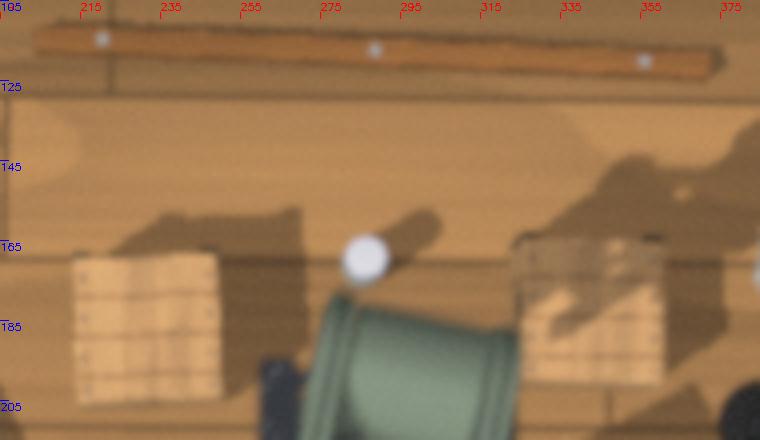

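```bash
python3 - <<'E'
from h import *
for c,px in {'top':[(220.75,115),(288.75,117.5),(356,120.25)],'side':[(196.5,272.7),(173.1,200.8),(154.2,143.1)]}.items():
    P=np.array([ray(c,p,23)[:2] for p in px]); print(c,P.round(1).tolist(),np.degrees(np.arctan(np.polyfit(P[:,1],P[:,0],1)[0])))
P=np.array([ray('top',p,86)[:2] for p in [(213.75,168.5),(249,167.75),(250.5,205),(214.5,206)]]); print(P.round(1).tolist())
c=P.mean(0);M=np.array([[60,60],[60,-60],[-60,-60],[-60,60]]);D=P-c
print(c,np.degrees(np.arctan2((M[:,0]*D[:,1]-M[:,1]*D[:,0]).sum(),(M*D).sum())))
to((400,183,209))
E
```

```text
top [[756.7, 225.1], [749.5, -14.2], [742.5, -253.0]] 1.7042256795148156
side [[762.3, 230.8], [753.4, -9.3], [746.8, -247.9]] 1.8502165120561505
[[556.4, 240.6], [559.6, 123.1], [434.9, 117.2], [431.0, 236.2]]
[495.47223921 179.24925911] 2.0447152124601558
t 15.925 tcp [410.5   2.5 209.8] yaw y-axis 89.55 F [-0.3 -0.6  0.8]
(400, 183, 209) [ 11.9 180.4   0.7]
```

>>> apply_moves([
  [0,0,0],
  [4,45,0],
  [4,45,0],
  [5,45,0],
  [5,45,0],
  [0,0,0],
  [0,0,40],
  [0,0,40],
], claw=[80,80,80,80,80,80,80,80], turn=[1.3,0,0,0,0,0,0,0])

```text
t: 16.92
tcp_pos: [398.3, 182.6, 128.6]
orientation: [0.001, 0.016, 1.0, -0.0]
contact_force: [0.5, 0.8, -1.0]
finger_gap: 80.1
gripper_force: 0.0
```

>>> apply_moves([
  [0,0,40],
  [0,0,40],
  [0,0,22],
  [0,0,0],
], claw=[80,80,80,80], turn=[0,0,0,0])

```text
t: 17.42
tcp_pos: [395.3, 181.9, 25.2]
orientation: [-0.003, 0.016, 1.0, -0.001]
contact_force: [1.0, -0.5, -0.1]
finger_gap: 80.1
gripper_force: 0.0
```

```bash
python3 - <<'E'
from h import *
to((420,181,25),(590,181,25))
E
```

```text
t 17.425 tcp [395.3 181.9  25.2] yaw y-axis 88.14 F [ 1.  -0.5 -0.1]
(420, 181, 25) [-24.7  -0.1   0.1]
(590, 181, 25) [-169.9    5.5   -0.9]
```

>>> apply_moves([
  [-6,0,0],
  [-6,0,0],
  [-4,0,0],
  [-4,0,0],
  [-4,0,0],
  [-4,0,0],
  [-4,0,0],
  [-4,0,0],
], claw=[80,80,80,80,80,80,80,80], turn=[0,0,0,0,0,0,0,0])

```text
t: 18.42
tcp_pos: [431.7, 182.8, 26.8]
orientation: [-0.001, 0.015, 1.0, 0.0]
contact_force: [-3.8, 2.0, 1.4]
finger_gap: 79.9
gripper_force: 1.4
```

>>> apply_moves([
  [-4,0.2,0],
  [-4,0.2,0],
  [-5,0.2,0],
  [-5,0.2,0],
  [-5,0.2,0],
  [-5,0.2,0],
  [-5,0.2,0],
  [-5,0.2,0],
], claw=[80,80,80,80,80,80,80,80], turn=[0,0,0,0,0,0,0,0])

```text
t: 19.42
tcp_pos: [471.0, 183.0, 27.1]
orientation: [0.0, 0.015, 1.0, -0.0]
contact_force: [-2.0, -0.2, -0.6]
finger_gap: 79.9
gripper_force: 0.9
```

>>> apply_moves([
  [-5,0.2,0],
  [-5,0.2,0],
  [-5,0.2,0],
  [-5,0.2,0],
  [-5,0.2,0],
  [-5,0.2,0],
  [-5,0.2,0],
  [-5,0.2,0],
], claw=[80,80,80,80,80,80,80,80], turn=[0,0,0,0,0,0,0,0])

```text
t: 20.42
tcp_pos: [511.0, 183.4, 27.1]
orientation: [-0.0, 0.015, 1.0, -0.0]
contact_force: [-1.8, 0.2, -1.1]
finger_gap: 79.8
gripper_force: 0.9
```

```bash
python3 - <<'E'
from h import *
to((600,181,25))
snap('side','s7');print([(np.round(r['xy'],1),r['conf']) for r in arm.spot_point('crate_a','side')+arm.spot_point('stamp','side')])
snap('top','t7');print([(np.round(r['extent'],1),r['conf']) for r in arm.recognise('crate_a','top')])
E
```

```text
t 20.425 tcp [511.  183.4  27.1] yaw y-axis 88.28 F [-1.8  0.2 -1.1]
(600, 181, 25) [-89.    0.3   2.1]
[(array([211. , 138.7]), 0.91), (array([288.9,  92. ]), 0.87), (array([233.9, 236.1]), 0.78), (array([340.5, 363. ]), 0.68), (array([192.9, 101.6]), 0.4), (array([233.2, 238.6]), 0.56), (array([236.8, 185.2]), 0.43)]
[(array([ 93.3, 160.6, 145.6, 204. ]), 0.92), (array([312.5, 222.2, 356.9, 255.4]), 0.83), (array([215.1, 142.2, 253.2, 169. ]), 0.7), (array([356.2, 246.6, 406.5, 284.5]), 0.6), (array([323.8, 164. , 361.3, 200.3]), 0.58)]
```

>>> apply_moves([
  [-5,0.1,0],
  [-5,0.1,0],
  [-5,0.1,0],
  [-5,0.1,0],
  [-5,0.1,0],
  [-5,0.1,0],
  [-5,0.1,0],
  [-5,0.1,0],
], claw=[80,80,80,80,80,80,80,80], turn=[0,0,0,0,0,0,0,0])

```text
t: 21.68
tcp_pos: [551.0, 183.0, 27.1]
orientation: [-0.0, 0.015, 1.0, -0.0]
contact_force: [-5.0, 0.1, 3.0]
finger_gap: 79.9
gripper_force: 2.3
```

>>> apply_moves([
  [-5,0.1,0],
  [-5,0.1,0],
  [-5,0.1,0],
  [-5,0.1,0],
  [-5,0.1,0],
  [-4,0.1,0],
  [-4,0.1,0],
  [-4,0.1,0],
], claw=[80,80,80,80,80,80,80,80], turn=[0,0,0,0,0,0,0,0])

```text
t: 22.68
tcp_pos: [587.9, 182.7, 27.1]
orientation: [-0.0, 0.015, 1.0, -0.0]
contact_force: [-4.5, 0.7, 3.9]
finger_gap: 80.2
gripper_force: 2.2
```

>>> apply_moves([
  [-2.5,0,0],
  [-2.5,0,0],
  [-2.5,0,0],
  [-2.5,0,0],
  [-2,0,0],
], claw=[80,80,80,80,80], turn=[0,0,0,0,0])

```text
t: 23.3
tcp_pos: [599.8, 182.3, 27.1]
orientation: [-0.0, 0.015, 1.0, 0.0]
contact_force: [-3.2, -0.4, 3.2]
finger_gap: 80.3
gripper_force: 2.1
```

>>> apply_moves([
  [-2,0,0],
  [-2,0,0],
], claw=[80,80], turn=[0,0])

```text
t: 23.55
tcp_pos: [603.8, 182.2, 27.1]
orientation: [0.0, 0.015, 1.0, 0.0]
contact_force: [-3.5, 0.4, 3.0]
finger_gap: 79.7
gripper_force: 2.1
```

>>> apply_moves([
  [-1.5,0,0],
  [-1.5,0,0],
  [-1.5,0,0],
], claw=[80,80,80], turn=[0,0,0])

```text
t: 23.92
tcp_pos: [608.3, 182.1, 27.1]
orientation: [-0.0, 0.015, 1.0, -0.0]
contact_force: [-3.9, -0.4, 2.5]
finger_gap: 80.2
gripper_force: 2.0
```

>>> apply_moves([
  [-1,0,0],
  [-1,0,0],
], claw=[80,80], turn=[0,0])

```text
t: 24.18
tcp_pos: [610.2, 182.0, 27.1]
orientation: [-0.0, 0.015, 1.0, -0.0]
contact_force: [-4.8, 0.2, 3.1]
finger_gap: 80.1
gripper_force: 2.0
```

>>> apply_moves([
  [-1,0,0],
  [-1,0,0],
], claw=[80,80], turn=[0,0])

```text
t: 24.42
tcp_pos: [612.3, 181.9, 27.2]
orientation: [0.0, 0.015, 1.0, 0.0]
contact_force: [-3.0, -0.7, 2.1]
finger_gap: 80.2
gripper_force: 2.0
```

>>> apply_moves([
  [-1,0,0],
  [-1,0,0],
], claw=[80,80], turn=[0,0])

```text
t: 24.68
tcp_pos: [614.2, 181.9, 27.1]
orientation: [-0.0, 0.015, 1.0, -0.0]
contact_force: [-4.1, 0.8, 3.6]
finger_gap: 79.8
gripper_force: 2.0
```

>>> apply_moves([
  [-1,0,0],
  [-1,0,0],
], claw=[80,80], turn=[0,0])

```text
t: 24.92
tcp_pos: [614.7, 181.9, 27.1]
orientation: [-0.002, 0.015, 1.0, -0.0]
contact_force: [-9.5, 0.4, 6.3]
finger_gap: 79.7
gripper_force: 4.5
```

>>> apply_moves([
  [-1,0,0],
  [-1,0,0],
], claw=[80,80], turn=[0,0])

```text
t: 25.18
tcp_pos: [614.5, 181.9, 27.1]
orientation: [-0.004, 0.015, 1.0, -0.0]
contact_force: [-13.7, 0.8, 11.7]
finger_gap: 80.0
gripper_force: 7.0
```

```bash
python3 - <<'E'
from h import *
to(); print(arm.get_state()['ft_torque'])
E
```

```text
t 25.175 tcp [614.5 181.9  27.1] yaw y-axis 88.27 F [-13.7   0.8  11.7]
[-0.03926198  2.24789392 -0.1286576 ]
```

>>> apply_moves([
  [3,0,0],
  [5,0,0],
  [15,0,0],
  [30,0,0],
  [30,0,0],
  [30,0,-40],
  [40,0,-40],
  [40,0,-40],
], claw=[80,80,80,80,80,80,80,80], turn=[0,0,0,0,0,0,0,0])

```text
t: 26.18
tcp_pos: [425.4, 187.5, 148.6]
orientation: [0.002, 0.015, 1.0, 0.0]
contact_force: [-0.1, 0.7, 0.4]
finger_gap: 80.1
gripper_force: 0.0
```

```bash
python3 - <<'E'
from h import *
to()
a=snap('top','t8');b=snap('side','s8')
a=cv2.resize(a[100:220,195:375,::-1],(720,480),interpolation=cv2.INTER_CUBIC)[:, :420]
for i in range(0,105,20): cv2.putText(a,str(195+i),(i*4,10),0,.35,(0,0,255)); cv2.line(a,(i*4,12),(i*4,18),(0,0,255))
for j in range(0,120,20): cv2.putText(a,str(100+j),(0,j*4+10),0,.35,(255,0,0)); cv2.line(a,(0,j*4),(8,j*4),(255,0,0))
b=cv2.resize(b[120:300,150:245,::-1],(380,720),interpolation=cv2.INTER_CUBIC)[240:720]
cv2.imwrite('pics/f8.png',np.hstack([a,b]))
for c in('top','side'):
  for t in ('crate_a','bead_jar','tray_left','whetstone','rail'): print(c,t,[(np.round(r['xy']).tolist(),round(r['conf'],2)) for r in arm.spot_point(t,c)])
E
```

```text
t 26.175 tcp [425.4 187.5 148.6] yaw y-axis 88.25 F [-0.1  0.7  0.4]
top crate_a [([123.0, 182.0], 0.87), ([374.0, 266.0], 0.61), ([341.0, 163.0], 0.58), ([330.0, 239.0], 0.57), ([235.0, 113.0], 0.56)]
top bead_jar [([285.0, 171.0], 0.57), ([338.0, 164.0], 0.38)]
top tray_left [([171.0, 145.0], 0.95)]
top whetstone [([182.0, 201.0], 0.93)]
top rail [([286.0, 125.0], 0.84), ([396.0, 169.0], 0.42)]
side crate_a [([287.0, 128.0], 0.86), ([289.0, 96.0], 0.78), ([210.0, 138.0], 0.7), ([197.0, 249.0], 0.61), ([340.0, 359.0], 0.57), ([235.0, 189.0], 0.25)]
side bead_jar [([238.0, 187.0], 0.75)]
side tray_left [([258.0, 322.0], 0.81)]
side whetstone [([328.0, 279.0], 0.67)]
side rail [([178.0, 202.0], 0.55)]
```

View pics/f8.png

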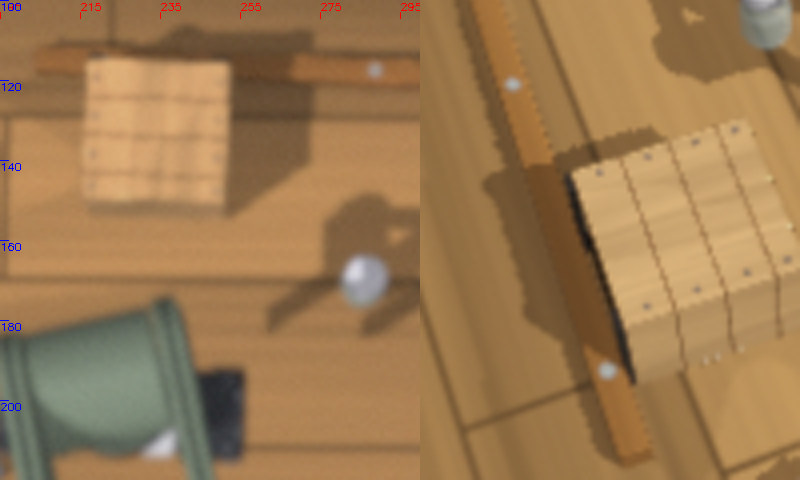

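```bash
python3 -c "
from bench import arm
print(arm.sign_off())"
```

```text
the job is handed in; nothing more can be done
None
```

Both crates were tipped towards the robot; the left one showed the brand, so I then pushed it lying down until its underside looked flat and parallel against the rail (peak push about 14 N). The other crate lies well back, the bystanders I rechecked near the work (jar, left tray, whetstone) had not moved, and the job was handed in at about 26 s; sign-off gave no verdict.

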